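# Sort sanded knob blanks into the row trays by length

### The job

The two freshly sanded knob blanks left on the clamping board differ only in length: lay each one in the plywood row tray whose stock blanks are as long as it is, flat on the tray's floor and crosswise like them. Between the clamp's jaws a blank can be taken only by its ends, but the high tray walls leave room to hold it only by its long sides, so it has to change grip on the way: there is clear bench in between to set it down on. Lower the blanks, do not let them fall, and leave the stock blanks and the other things on the bench where they are.

Things in the scene. Friction and masses are not known exactly. Their poses are not given: they have to be found in the camera images.
- blank_short_centre (a point): centre of the short dark-wood knob blank to be sorted: a square block 30 x 30 mm in section and 42 mm long, about 26 g; its x axis runs along its length, z is up. It starts flat on the clamping board, along the board's x, side by side with the other blank (3 mm apart; which is on which side varies), its ends free.
- blank_medium_centre (a point): centre of the medium dark-wood knob blank to be sorted: a square block 30 x 30 mm in section and 56 mm long, about 35 g; its x axis runs along its length, z is up. It starts flat on the clamping board, along the board's x, side by side with the other blank (3 mm apart; which is on which side varies), its ends free.
- board: fixed clamping board, MDF, 200 x 200 mm, 19 mm thick; origin at the centre of its underside, z up. Two wooden jaws (42 mm long in x, 11 mm thick, 30 mm high above the plate) face each other 70 mm apart, at y = +-35 mm; the blanks lie between them at y = +-16.5 mm on the plate. Dogs behind the jaws rise 34 mm above the plate; a screw with a black knob sticks out to y = -111 mm.
- clear_bench (a point): a fixed point on the bench top (z = 0) between the board and the trays, not marked; the bench is bare for 70 mm and more all round it, so a blank can be set down there.
- tray_short: fixed plywood row tray of the 42 mm blanks; origin at the centre of its underside, x along the tray, z up. Inside 250 mm (x) by 54 mm (y); floor 6 mm thick; side walls 9 mm thick, tops 46 mm above the bench; end boards 28 mm above it. Blanks lie crosswise (length along y): two stock blanks at x = 50 to 123 mm, the rest (x = -125 to 45 mm) is empty. The order of the three trays varies.
- stock_short_1_centre (a point): centre of a stock blank, 30 x 30 x 42 mm, dark wood, already lying crosswise in the short tray; its x axis runs along its length. Stays there.
- stock_short_2_centre (a point): centre of a stock blank, 30 x 30 x 42 mm, dark wood, already lying crosswise in the short tray; its x axis runs along its length. Stays there.
- tray_medium: fixed plywood row tray of the 56 mm blanks; origin at the centre of its underside, x along the tray, z up. Inside 250 mm (x) by 68 mm (y); floor 6 mm thick; side walls 9 mm thick, tops 46 mm above the bench; end boards 28 mm above it. Blanks lie crosswise (length along y): two stock blanks at x = 50 to 123 mm, the rest (x = -125 to 45 mm) is empty. The order of the three trays varies.
- stock_medium_1_centre (a point): centre of a stock blank, 30 x 30 x 56 mm, dark wood, already lying crosswise in the medium tray; its x axis runs along its length. Stays there.
- stock_medium_2_centre (a point): centre of a stock blank, 30 x 30 x 56 mm, dark wood, already lying crosswise in the medium tray; its x axis runs along its length. Stays there.
- tray_long: fixed plywood row tray of the 70 mm blanks; origin at the centre of its underside, x along the tray, z up. Inside 250 mm (x) by 82 mm (y); floor 6 mm thick; side walls 9 mm thick, tops 46 mm above the bench; end boards 28 mm above it. Blanks lie crosswise (length along y): two stock blanks at x = 50 to 123 mm, the rest (x = -125 to 45 mm) is empty. The order of the three trays varies.
- stock_long_1_centre (a point): centre of a stock blank, 30 x 30 x 70 mm, dark wood, already lying crosswise in the long tray; its x axis runs along its length. Stays there.
- stock_long_2_centre (a point): centre of a stock blank, 30 x 30 x 70 mm, dark wood, already lying crosswise in the long tray; its x axis runs along its length. Stays there.
- sanding_block: cork sanding block, 107 x 64 x 34 mm; origin at its underside, a bystander.
- tape_measure: yellow and black tape measure, about 85 x 38 x 62 mm; origin at its underside, a bystander.
- screwdriver: screwdriver with an orange handle, 200 mm long, lying; origin at its underside, a bystander.
- glue_bottle: white glue bottle, 60 mm in diameter, 190 mm tall, standing; origin at its underside, a bystander.
- try_square: try square with a wooden stock 115 mm long and a 160 mm steel blade, lying on edge, 32 mm high; origin at its underside, a bystander.
- mallet: wooden mallet, 260 mm long, lying; origin at its underside, a bystander.
Mind the look-alikes: they are no part of the job. Leave any pink or turquoise look-alike of the part that bears blank_short_centre alone.

How it is judged:
By the outcome, as a careful person would: the job done as asked, in the order asked, and still so for the second after the job is handed in, with the robot touching nothing.
It also fails if it takes over 72 s, if anything falls off the work surface, if the arm or the gripper's body presses on something with over 40 N, if the wrist force passes 120 N, or if a joint passes its speed limit or range.

### The arm

A 6-joint arm with a two-finger parallel gripper is mounted at the origin on the work surface. World frame = base frame: x ahead of the robot, y to its left, z up, the work surface at z = 0. Lengths are in mm, angles in rad, forces in N, time in s.
With the tool pointing down it reaches from about 350 to 850 mm from the base axis. Payload 8.1 kg.
Tool frame: the origin (TCP) lies between the finger pads; the fingertips stand 22 mm ahead of it and the grasp point (between the pads) lies 3 mm ahead of it (arm.tips_ahead is the distance from the TCP to the fingertips, in mm); z points along the fingers, y is the line along which they close (so a half turn about z gives the same grasp; the last joint's range is limited). The gripper opens to 85 mm and grips with 20 to 120 N. Pads are 22 mm wide; open, the fingers measure 114 mm over their backs; the gripper's body (76 mm by 85 mm) begins 54 mm behind the grasp point. The pads swing forward as they close: fully open they stand 13 mm farther back than shut.
Start: joints at [1.076, 0.13, 1.488, -0, 1.523, -0.085], TCP at [239.035, 550.334, 253.292] pointing down, gripper open.
Joint ranges: [-2.96, 2.96], [-0.89, 2.26], [0.02, 2.5], [-1.34, 4.48], [0, 2.73], [-2.66, 2.66]. Speed limits (rad/s): [2.39, 2.39, 2.79, 3.14, 3.14, 3.14].

### API

Orientations are given as a rotation vector (axis times angle).
In Python, from bench import arm, solver, optics gives the robot as it stands. Calls block until the motion is done:
- arm.reach(position, orientation): joint-space move of the TCP to a pose.
- arm.movel(position, orientation=None, velocity=150): straight line of the TCP; orientation=None keeps the orientation; velocity is the mean speed in mm/s.
- arm.move_joints(angles): joint-space move.
- arm.gripper_to(opening, effort=None): finger opening in mm; effort is the grip in N (None keeps the last); returns when the fingers have stopped.
- arm.sleep(seconds).
- solver.solve_ik(position, orientation): joint angles nearest the present ones, or None.
- optics.grab_frame(name): name is "scene" or "top" or "wrist"; returns a dict with "color" (400x640x3 uint8, red, green, blue), "camera_matrix" (3x3 intrinsics, pixels), "k1" (the pictures are not rectified: a ray, as slopes to the right and down, at radius r is drawn at 1 + k1 r^2 times it, then the intrinsics apply), "R" (3x3) and "t" (3): a world point X has camera coordinates R X + t. Camera axes: x right, y down, z forward; pixel columns grow to the right and rows downward; lengths in mm; the calibration is good to about 2 mm. A picture is of the moment at which its call begins. There is no depth.
A pose or a line that the arm cannot do raises arm.Unreachable and nothing moves.
- arm.sign_off(): hands the job in; it is judged then, once.
Trained networks look in a picture, given as the dict that the camera call returned (one of the last four; its "shot" number tells which), for a name from the list of things; names that differ only in an ending like _2 or _b are one class to them, and where a whole thing is asked for, a point or a joint stands for the part that bears it (a point fixed in the world has none). Each returns a list of dicts, best first, with "confidence" (0 to 1); they miss things now and then, are a little off and sometimes report something else, mostly with a low value. They report only what shows in the picture. A call takes as long as a camera call. They do not tell look-alikes from the thing itself.
- optics.masks_of(picture, target): "pixels" (400x640 bool, what is visible of it) and "rect" ([left, top, right, bottom] in pixels, round what is visible of it).
Readings, each from a call of its own:
- arm.read_time(): time.
- arm.read_joints(): joint angles.
- arm.read_joint_velocities(): joint speeds.
- arm.read_tau(): joint torques, N m.
- arm.read_eef_pos(): TCP position.
- arm.read_tool_rot(): TCP orientation.
- arm.read_ft_force(): force on the tool from outside, world axes, zero at the start.
- arm.read_wrist_torque(): the same for the moment, N m.
- arm.read_width(): finger opening in mm.
- arm.read_grip_force(): force on a finger pad.
Only numpy, scipy, OpenCV 4.12 (cv2) and the standard library are available. Lean on these libraries where they do the work, as an engineer would, in place of code of your own. Each camera call takes 0.05 s, during which the arm holds its last target. There are 200 camera calls.

## Working session

There is one attempt and no reset: what is moved stays moved. The work goes in short steps, each a Python script; the robot and the scene stay as the last script left them, time stands still between calls to the robot, and variables do not carry over. Pictures are saved under pics/ and viewed, at most 10 in all, crops included, and the job is handed in when it is done.

```bash
mkdir -p pics; ls; cat > h.py <<'E'
import numpy as np, cv2
from bench import arm, solver, optics
def save(f,n,crop=None,s=1):
    im=f["color"][:,:,::-1]
    if crop: im=im[crop[1]:crop[3],crop[0]:crop[2]]
    cv2.imwrite(f"pics/{n}.png",cv2.resize(im,None,fx=s,fy=s,interpolation=cv2.INTER_CUBIC) if s!=1 else im)
def pix2w(f,uv,z):
    K=np.array(f["camera_matrix"]);R=np.array(f["R"]);t=np.array(f["t"])
    uv=np.atleast_2d(np.array(uv,float))
    p=cv2.undistortPoints(uv[:,None],K,np.array([f["k1"],0,0,0,0.]))[:,0]
    d=np.c_[p,np.ones(len(p))]@R
    c=-R.T@t
    return c+d*((z-c[2])/d[:,2])[:,None]
def w2pix(f,X):
    r,_=cv2.Rodrigues(np.array(f["R"],float))
    return cv2.projectPoints(np.atleast_2d(np.array(X,float)),r,np.array(f["t"],float),np.array(f["camera_matrix"],float),np.array([f["k1"],0,0,0,0.]))[0][:,0]
E
python3 - <<'E'
from h import *
a=optics.grab_frame("top");b=optics.grab_frame("scene")
save(a,"top1",s=1.25);save(b,"scene1",s=1.25)
for f in (a,b):print(-f["R"].T@f["t"],f["R"][2],f["camera_matrix"][0],f["k1"])
for n in ["blank_short_centre","blank_medium_centre","board","tray_short","tray_medium","tray_long","stock_short_1_centre","stock_medium_1_centre","stock_long_1_centre"]:
    for d in optics.masks_of(a,n):
        m=d["pixels"].astype(np.uint8);M=cv2.moments(m,True)
        if M["m00"]>0: print(n,round(d["confidence"],2),d["rect"],M["m00"],[np.round(v,1) for v in cv2.minAreaRect(cv2.findNonZero(m))], pix2w(a,[M["m10"]/M["m00"],M["m01"]/M["m00"]],30)[0].round())
E
```

```text
pics
[ 294.10430335   14.53396151 1163.32569202] [ 0.22674105  0.00265199 -0.97395147] [420.23788706   0.         325.47260969] -0.05800187558816134
[1107.71268232 -196.23970838 1004.22217928] [-0.51792662  0.17247421 -0.83785718] [388.09099258   0.         320.22323091] -0.024040560238665458
blank_short_centre 0.74 [410.1, 255.0, 430.0, 273.2] 196.0 [array([420.6, 266. ]), array([15.5, 13.3]), np.float64(71.6)] [ 394. -242.   30.]
blank_short_centre 0.66 [492.2, 208.1, 511.0, 222.7] 213.0 [array([499.7, 215.2]), array([17.9, 12.6]), np.float64(14.0)] [ 539. -468.   30.]
blank_short_centre 0.47 [426.3, 200.5, 438.3, 212.9] 156.0 [array([432.5, 206. ]), array([16.,  9.]), np.float64(90.0)] [ 561. -280.   30.]
blank_medium_centre 0.74 [439.3, 193.7, 452.1, 219.7] 258.0 [array([445. , 207.5]), array([21., 12.]), np.float64(90.0)] [ 557. -314.   30.]
board 0.79 [398.6, 172.6, 480.3, 244.3] 4674.0 [array([439., 209.]), array([80., 70.]), np.float64(-0.0)] [ 552. -290.   30.]
board 0.44 [350.2, 156.6, 370.6, 185.0] 396.0 [array([359.6, 171.2]), array([27.7, 15.2]), np.float64(63.4)] [655. 
[... 521 characters left out ...]
198.  30.]
tray_long 0.88 [283.5, 149.4, 323.8, 243.2] 2786.0 [array([303.1, 198.3]), array([38.1, 95.6]), np.float64(1.9)] [549.  81.  30.]
stock_short_1_centre 0.45 [216.4, 155.0, 231.1, 170.0] 188.0 [array([223.5, 162. ]), array([12., 15.]), np.float64(90.0)] [675. 311.  30.]
stock_medium_1_centre 0.71 [253.3, 166.2, 274.5, 176.3] 244.0 [array([264.5, 170. ]), array([12., 21.]), np.float64(90.0)] [651. 194.  30.]
stock_medium_1_centre 0.71 [425.3, 198.2, 442.5, 215.1] 186.0 [array([432.5, 206. ]), array([16., 11.]), np.float64(90.0)] [ 561. -280.   30.]
stock_long_1_centre 0.65 [291.2, 158.2, 317.1, 169.3] 267.0 [array([304. , 161.5]), array([11., 24.]), np.float64(90.0)] [680.  81.  30.]
```

View pics/top1.png

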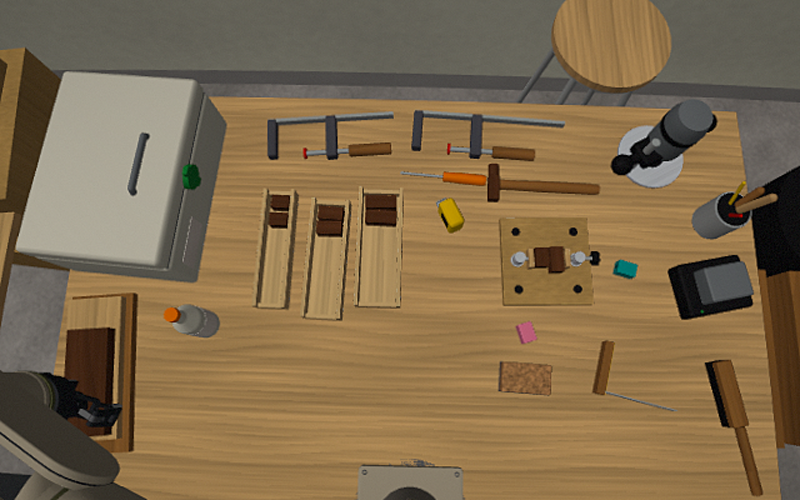

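View pics/scene1.png

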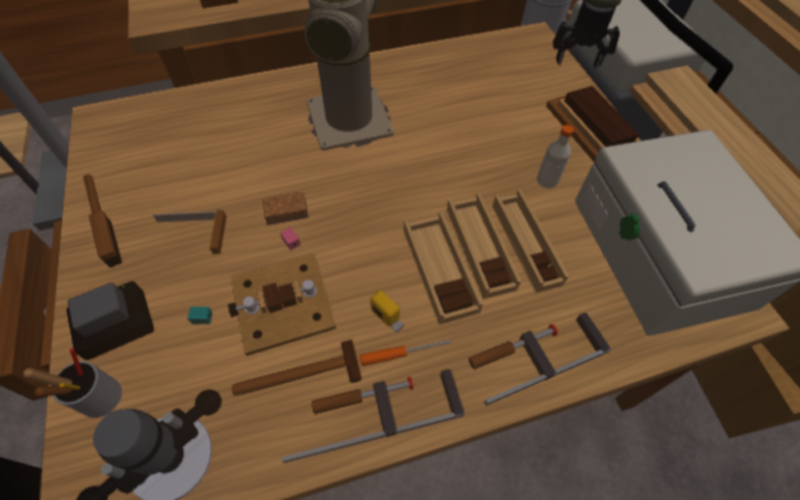

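The short blank is on the left (raw 432,206), with the medium one to its right (445,208). From left to right the trays are short, medium and long, with the stock at the +x end. Next I'll look from close up with the wrist camera.

```bash
cat >> h.py <<'E'
from scipy.spatial.transform import Rotation as Ro
def down(a):  # tool z down, tool y along angle a
    y=np.array([np.cos(a),np.sin(a),0]);z=np.array([0,0,-1.])
    return Ro.from_matrix(np.c_[np.cross(y,z),y,z]).as_rotvec()
def best(p,a):  # pick half turn with smaller last-joint angle
    c=[(abs(q[5]),list(down(b))) for b in (a,a+np.pi) for q in [solver.solve_ik(list(p),list(down(b)))] if q is not None]
    return min(c)[1]
E
python3 - <<'E'
from h import *
print(Ro.from_rotvec(arm.read_tool_rot()).as_matrix().round(2).tolist(),arm.tips_ahead,arm.read_time())
arm.reach([500,255,330],best([500,255,330],0)); f=optics.grab_frame("wrist"); save(f,"w_tray"); np.savez("f_tray.npz",**{k:f[k] for k in("color","camera_matrix","k1","R","t")})
print(-f["R"].T@f["t"],f["R"][2],f["camera_matrix"][0],arm.read_joints(),arm.read_time())
arm.reach([500,-285,300],best([500,-285,300],0)); f=optics.grab_frame("wrist"); save(f,"w_board"); np.savez("f_board.npz",**{k:f[k] for k in("color","camera_matrix","k1","R","t")})
print(-f["R"].T@f["t"],f["R"][2],arm.read_joints(),arm.read_time())
E
```

```text
[[-0.92, 0.4, -0.0], [0.4, 0.92, -0.0], [0.0, -0.0, -1.0]] 22.0 0.55
[499.69637011 324.07342844 450.22370295] [-3.62768835e-04 -2.70955852e-01 -9.62591707e-01] [323.986909     0.         314.20957178] [3.82179745e-01 6.60567750e-03 1.47992295e+00 3.61769841e-04
 1.65572596e+00 3.79984228e-01] 2.0917
[ 500.68371575 -215.87979297  420.69583769] [ 3.88202555e-04 -2.70973302e-01 -9.62586785e-01] [-6.05340300e-01  4.90049186e-02  1.48969639e+00  2.98803759e-04
  1.60265046e+00 -6.06858765e-01] 4.0917
```

View pics/w_tray.png

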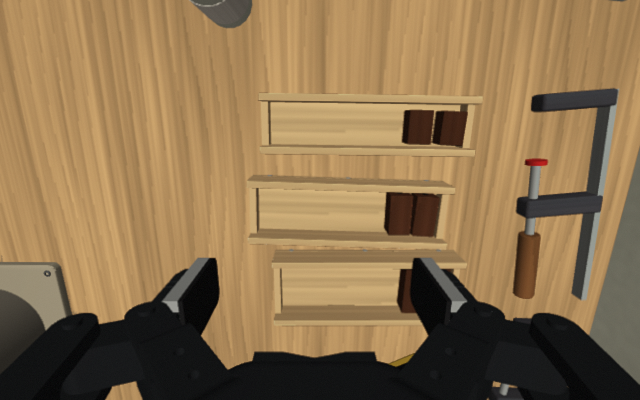

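View pics/w_board.png

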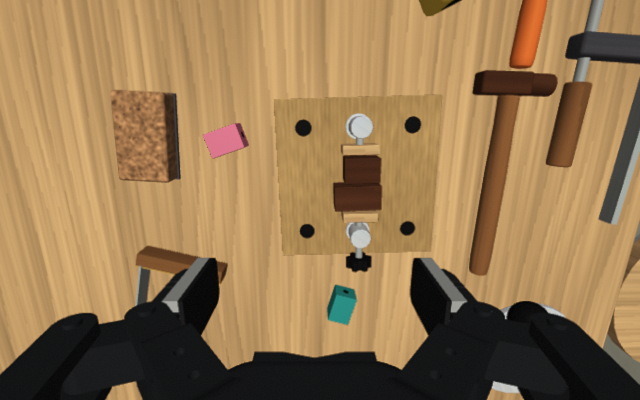

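```bash
cat >> h.py <<'E'
from scipy.optimize import minimize
def box(cx,cy,yaw,lx,ly,z0,z1,ox=0,oy=0):
    c=np.array([[sx*lx/2+ox,sy*ly/2+oy,z] for sx in(-1,1) for sy in(-1,1) for z in(z0,z1)])
    r=np.array([[np.cos(yaw),-np.sin(yaw)],[np.sin(yaw),np.cos(yaw)]])
    c[:,:2]=c[:,:2]@r.T+[cx,cy]; return c
def sil(f,boxes,s=4):
    m=np.zeros((400*s,640*s),np.uint8)
    for b in boxes:
        h=cv2.convexHull(w2pix(f,b).astype(np.float32))
        cv2.fillConvexPoly(m,np.round((h+.5)*s*16-8).astype(np.int32),1,shift=4)
    return cv2.resize(m.astype(np.float32),(640,400),interpolation=cv2.INTER_AREA)
def fit(f,mask,model,p0,step):
    mk=mask.astype(np.float32)
    g=lambda p:1-np.minimum(s:=sil(f,model(p)),mk).sum()/np.maximum(s,mk).sum()
    p0=np.array(p0,float);S=np.vstack([p0]+[p0+np.eye(len(p0))[i]*step[i] for i in range(len(p0))])
    r=minimize(g,p0,method="Nelder-Mead",options=dict(initial_simplex=S,maxiter=250,xatol=.02,fatol=1e-5))
    return r.x,1-r.fun
def tray(w): # inside width
    return lambda p:[box(p[0],p[1],p[2],268,9,0,46,0,s*(w+9)/2) for s in(-1,1)]+[box(p[0],p[1],p[2],268,w,0,28)]
def dark(f,roi):
    c=f["color"].astype(int);m=(c.max(2)<105)&(c[:,:,0]-c[:,:,2]>15)
    o=np.zeros_like(m);o[roi[1]:roi[3],roi[0]:roi[2]]=m[roi[1]:roi[3],roi[0]:roi[2]]
    return o
E
python3 - <<'E'
from h import *
ft={k:v for k,v in np.load("f_tray.npz").items()};ft["k1"]=float(ft["k1"]);ft["shot"]=3
fb={k:v for k,v in np.load("f_board.npz").items()};fb["k1"]=float(fb["k1"])
print("board corners",pix2w(fb,[(275,99),(441,95),(433,255),(283,254)],19).round(1).tolist())
print("short rim",pix2w(ft,[(260,94),(482,97),(474,155),(261,152)],46).round(1).tolist())
print("med rim",pix2w(ft,[(249,178),(455,185),(446,246),(249,242)],46).round(1).tolist())
m=dark(fb,(325,145,395,220));print(m.sum())
# wait model: blank short +y, medium -y
mod=lambda p:[box(p[0],p[1],p[2],42,30,19,49),box(p[3],p[4],p[5],56,30,19,49)]
print("blanks",fit(fb,m,mod,[553,-275,0,553,-308,0],[4,4,.05,4,4,.05]))
try:
  for n,w,p0 in(("tray_short",54,(545,311,0)),("tray_medium",68,(525,198,0))):
    for d in optics.masks_of(ft,n)[:2]:
        print(n,d["confidence"],d["rect"],fit(ft,d["pixels"],tray(w),p0,(6,6,.05)))
except Exception as e: print(repr(e))
v=fb["color"].copy();v[m]=[0,255,0];cv2.imwrite("pics/m.png",v[140:230,320:400,::-1])
E
```

```text
board corners [[454.5, -197.4, 19.0], [650.3, -192.6, 19.0], [661.1, -397.2, 19.0], [458.9, -395.6, 19.0]]
short rim [[435.2, 348.3, 46.0], [699.1, 345.6, 46.0], [698.5, 276.9, 46.0], [433.5, 280.1, 46.0]]
med rim [[416.9, 247.4, 46.0], [679.2, 238.7, 46.0], [677.0, 154.9, 46.0], [412.3, 160.5, 46.0]]
2379
blanks (array([ 5.56712750e+02, -2.77762606e+02,  8.79754312e-03,  5.52481024e+02,
       -3.10655990e+02,  5.79163761e-02]), np.float64(0.960547685623169))
tray_short 0.7 [257.1, 95.8, 485.1, 161.2] (array([ 5.65927623e+02,  3.12659548e+02, -1.23807758e-02]), np.float64(0.8235179781913757))
```

Both the board and tray poses agree across two methods (board yaw about 0.03, tray yaws about -0.012 and -0.027). I'll move the medium blank first.

```bash
cat >> h.py <<'E'
B=np.array([490.,-80.])
def L(x,y,z,v=150,a=None): arm.movel([float(x),float(y),float(z)],a,v)
def st(m): print(m,np.round(arm.read_eef_pos(),1),"w",round(arm.read_width(),1),"g",round(arm.read_grip_force(),1),"F",np.round(arm.read_ft_force(),1),"t",round(arm.read_time(),2))
def pick_board(x,y,yaw,z):
    o=best([x,y,120],yaw)
    arm.gripper_to(85,40);arm.reach([x,y,115],o);L(x,y,z,120);st("at");arm.gripper_to(20,40);st("gripped")
    L(x,y,115,150);st("lifted")
def set_bench(z):
    o=best([*B,100],np.pi/2);arm.reach([*B,90],o);L(*B,z+8,150);L(*B,z,25);st("down")
def regrip(z=25):
    arm.gripper_to(85);L(*B,100,250);o=best([*B,100],0);arm.reach([*B,100],o)
E
python3 - <<'E'
from h import *
pick_board(552.5,-310.7,.03,42)
if arm.read_width()>50:
    set_bench(23.3); regrip(); f=optics.grab_frame("wrist");save(f,"w_bench",s=1)
    m=dark(f,(200,80,440,260)); print(m.sum())
    print(fit(f,m,lambda p:[box(*p,56,30,0,30)],[B[0],B[1],np.pi/2],[4,4,.05]),arm.read_time())
E
```

```text
at [ 553.1 -311.1   43.1] w 84.9 g 0.0 F [ 0.7 -0.6 -0.1] t 5.97
gripped [ 553.3 -311.3   43.4] w 55.4 g 43.4 F [-0.4  0.7  5.8] t 6.35
lifted [ 552.1 -310.4  114.2] w 55.1 g 42.7 F [-0.3  0.1 -0.2] t 6.98
down [491.1 -80.3  24.3] w 55.5 g 43.2 F [ 0.4 -0.9  6.1] t 9.68
3895
(array([492.27679121, -79.58898203,   1.57080543]), np.float64(0.8475750088691711)) 11.9917
```

View pics/w_bench.png

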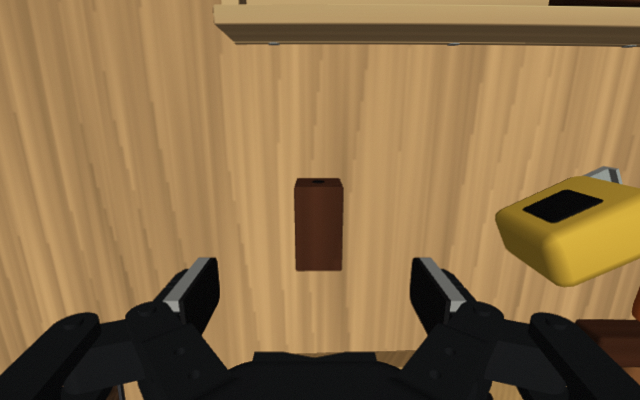

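The blank stands upright and square at (319,225), where it was commanded. Next I'll regrip it by its sides and check the tray from hover.

```bash
cat >> h.py <<'E'
def take_bench(z=25):
    L(491,-80,z,150);arm.gripper_to(15,40);st("regrip");L(491,-80,130,250)
def hover(x,y,yaw,z=125):
    arm.reach([x,y,z],best([x,y,z],yaw));arm.sleep(.3);st("hover");return optics.grab_frame("wrist")
E
python3 - <<'E'
from h import *
take_bench()
if 27<arm.read_width()<33:
    f=hover(526,200.9,-.027); save(f,"w_hov")
    np.savez("f_hov.npz",**{k:f[k] for k in("color","camera_matrix","k1","R","t")})
    for d in optics.masks_of(f,"tray_medium")[:3]: print(d["confidence"],d["rect"],fit(f,d["pixels"],tray(68),(546,200.4,-.027),(4,4,.03)))
E
```

```text
regrip [491.6 -80.1  25.7] w 29.4 g 40.8 F [-0.8  0.6  5.4] t 13.19
hover [526.3 200.  125.2] w 29.3 g 40.1 F [ 0.2 -0.6  0.2] t 15.15
0.69 [129.6, 153.9, 558.0, 285.2] (array([ 5.45215431e+02,  1.97503790e+02, -3.07771663e-02]), np.float64(0.6725109219551086))
```

View pics/w_hov.png

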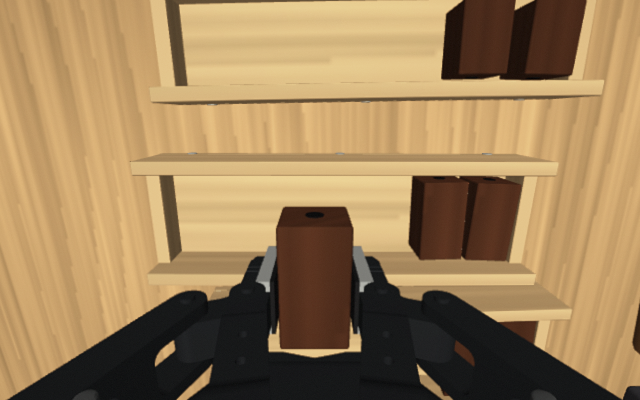

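The held blank is square to the tray. The medium tray's wall tops run along about rows 162–175 and 263–284. I'll measure those edges in y.

```bash
python3 - <<'E'
from h import *
f={k:v for k,v in np.load("f_hov.npz").items()};f["k1"]=float(f["k1"])
g=cv2.cvtColor(f["color"],cv2.COLOR_RGB2GRAY).astype(int)
for c in(200,240,380):
    for a,b in((148,182),(244,292)):
        s=g[a:b,c-3:c+4].mean(1);d=np.diff(s)
        for i in np.where(abs(d)>9)[0]:
            r=a+i+.5;print(c,r,round(d[i]),pix2w(f,[(c,r)],46)[0,:2].round(1),end=" | ")
        print()
# held blank: model outline vs image for a check of the calibration
for y in(-28,28): print(w2pix(f,[[526.3,200+y,125.2-25+ (30 if 1 else 0)]]).round(1))
E
```

```text
200 152.5 -27 [457.9 248.2] | 200 160.5 14 [457.3 243.3] | 200 161.5 38 [457.2 242.7] | 200 173.5 -10 [456.3 235.2] | 200 174.5 -18 [456.2 234.6] | 200 175.5 47 [456.2 234. ] | 
200 250.5 -20 [449.8 183.5] | 200 251.5 -31 [449.7 182.8] | 200 272.5 9 [447.7 167.3] | 200 273.5 25 [447.6 166.6] | 200 274.5 19 [447.6 165.8] | 200 284.5 -10 [446.6 158.2] | 200 289.5 -28 [446.1 154.4] | 200 290.5 -65 [446.  153.6] | 
240 152.5 -28 [482.5 247.4] | 240 154.5 -11 [482.4 246.2] | 240 160.5 17 [482.  242.5] | 240 161.5 37 [482.  241.9] | 240 173.5 -9 [481.3 234.5] | 240 174.5 -13 [481.3 233.8] | 240 175.5 42 [481.2 233.2] | 
240 250.5 -19 [476.6 182.7] | 240 251.5 -32 [476.5 182. ] | 240 273.5 24 [475.  165.8] | 240 274.5 22 [474.9 165.1] | 240 276.5 -10 [474.8 163.6] | 240 278.5 -12 [474.6 162. ] | 240 279.5 -12 [474.6 161.3] | 240 280.5 -12 [474.5 160.5] | 240 281.5 -18 [474.4 159.8] | 240 282.5 -35 [474.3 159. ] | 240 283.5 -43 [474.3 158.2] | 240 284.5 -12 [474.2 157.5] | 
380 152.5 -11 [568.2 244.9] | 380 154.5 -12 [568.2 243.7] | 380 160.5 20 [568.3 240. ] | 380 161.5 43 [568.3 239.4] | 380 174.5 -20 [568.5 231.3] | 380 175.5 45 [568.6 230.6] | 
380 250.5 -11 [569.9 180. ] | 380 251.5 -31 [569.9 179.2] | 380 259.5 -14 [570.  173.4] | 380 260.5 -20 [570.  172.7] | 380 261.5 -11 [570.1 172. ] | 380 267.5 -15 [570.2 167.5] | 380 271.5 -15 [570.3 164.5] | 
[[315.6 350.3]]
[[311.4 225.8]]
```

Refined medium tray centreline: y = 198.0 at x = 526, slope -0.030. Lowering the blank until it makes contact.

```bash
cat >> h.py <<'E'
def place(x,y,yaw,z0=31.7):
    o=best([x,y,125],yaw);L(x,y,100,150,o);L(x,y,z0+4,80)
    for dz in np.arange(2,-2.6,-.75):
        L(x,y,z0+dz,15)
        if arm.read_ft_force()[2]>2.5: break
    arm.sleep(.2);st("floor dz %.2f"%dz);arm.gripper_to(48);arm.sleep(.2);st("open");L(x,y,130,120);st("up")
E
python3 - <<'E'
from h import *
place(526,198.7,-.03)
f=optics.grab_frame("wrist");save(f,"w_placed")
E
```

```text
floor dz -0.25 [526.2 198.8  31.8] w 29.3 g 40.5 F [-1.4 -0.   5.1] t 17.75
open [525.9 198.7  31.3] w 48.1 g 0.0 F [-0.4  0.   0.3] t 18.27
up [525.4 198.5 129. ] w 48.0 g 0.0 F [-0.7 -0.  -1.2] t 19.24
```

View pics/w_placed.png

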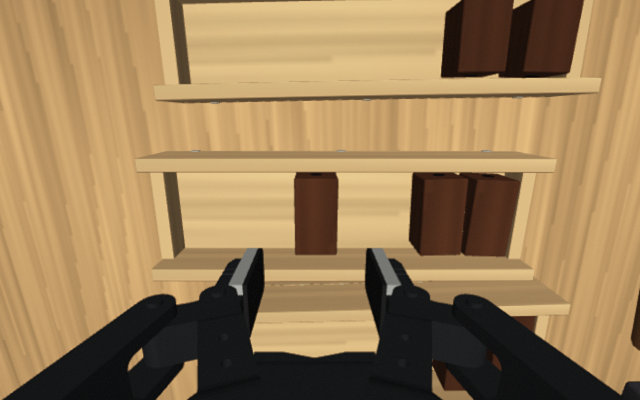

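The medium blank lies flat at (316,213), parallel to its stock and between the walls. Now the short one.

```bash
python3 - <<'E'
from h import *
pick_board(556.7,-277.8,.03,42)
assert 38<arm.read_width()<46
set_bench(23.3); regrip(); take_bench(); assert 27<arm.read_width()<33
f=hover(546,312.9,-.012); save(f,"w_hov2")
g=cv2.cvtColor(f["color"],cv2.COLOR_RGB2GRAY).astype(int)
for c in(200,240,390):
    s=g[130:300,c-3:c+4].mean(1);d=np.diff(s)
    for i in np.where((abs(d)>14))[0]:
        r=130+i+.5;print(c,r,round(d[i]),pix2w(f,[(c,r)],46)[0,:2].round(1),end=" | ")
    print()
E
```

```text
at [ 557.2 -277.9   42.6] w 84.8 g 0.0 F [ 0.4  0.2 -0.8] t 22.25
gripped [ 557.3 -278.2   43. ] w 41.5 g 41.6 F [-0.4  0.3  4.6] t 22.73
lifted [ 556.3 -277.5  114.2] w 41.5 g 41.1 F [ 0.2 -0.3 -0.2] t 23.36
down [490.8 -80.2  23.9] w 41.3 g 41.3 F [ 1.8 -0.1  2.2] t 26.02
regrip [491.6 -80.2  25.7] w 29.1 g 40.7 F [-0.6  0.4  5.7] t 29.57
hover [546.4 312.1 125.2] w 28.9 g 40.0 F [ 0.5 -0.4  0.1] t 31.92
200 158.5 -24 [476.8 355.7] | 200 160.5 -14 [476.7 354.4] | 200 167.5 27 [476.2 350.1] | 200 168.5 21 [476.2 349.5] | 200 180.5 -21 [475.3 341.9] | 200 182.5 40 [475.2 340.6] | 200 239.5 -32 [471.  302.3] | 200 260.5 26 [469.3 287.2] | 200 284.5 -22 [467.3 269.2] | 200 285.5 -25 [467.2 268.4] | 200 287.5 14 [467.  266.9] | 200 288.5 20 [466.9 266.1] | 200 289.5 -26 [466.8 265.3] | 200 290.5 -69 [466.8 264.5] | 200 291.5 -36 [466.7 263.7] | 
240 158.5 -22 [501.5 355.3] | 240 160.5 -14 [501.5 354.1] | 240 167.5 31 [501.1 349.7] | 240 180.5 -21 [500.5 341.5] | 240 182.5 23 [500.4 340.3] | 240 239.5 -32 [497.5 302. ] | 240 259.5 15 [496.4 287.6] | 240 260.5 29 [496.3 286.9] | 240 281.5 -16 [495.1 271.1] | 240 282.5 -32 [495.  270.4] | 240 283.5 -40 [495.  269.6] | 
390 159.5 -16 [593.9 353.4] | 390 166.5 17 [594.1 349. ] | 390 167.5 43 [594.2 348.4] | 390 180.5 -19 [594.6 340.2] | 390 181.5 37 [594.6 339.6] | 390 239.5 -35 [596.5 300.6] | 390 259.5 21 [597.3 286.2] | 390 260.5 34 [597.3 285.4] | 390 282.5 -34 [598.1 268.9] | 390 283.5 -45 [598.2 268.1] | 390 284.5 -33 [598.2 267.4] |
```

View pics/w_hov2.png

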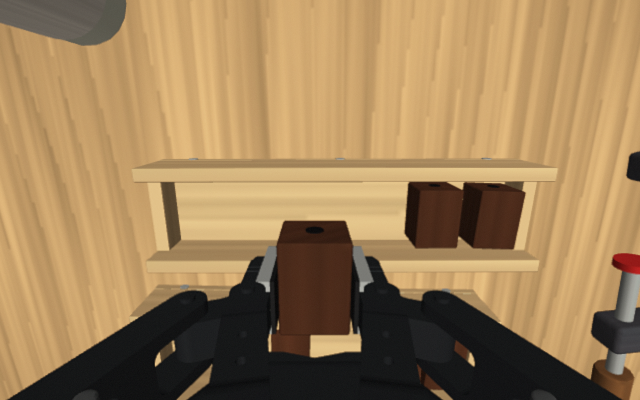

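The short tray centreline is y = 313.3 at x = 546, slope -0.011. The held blank at (314,275) is square to the tray, so I'll lower it.

```bash
python3 - <<'E'
from h import *
place(546,313.6,-.011)
f=optics.grab_frame("wrist");save(f,"w_placed2")
L(546,313.6,250,250);arm.sleep(.3);f=optics.grab_frame("top");save(f,"top2",(180,130,520,330),2.2);print(arm.read_time())
E
```

```text
floor dz -0.25 [546.2 313.7  31.8] w 29.2 g 40.3 F [-1.   0.2  3.4] t 34.47
open [545.9 313.6  31.3] w 47.8 g 0.0 F [ 0.5 -0.4  0.3] t 34.98
up [545.4 313.3 128.9] w 47.6 g 0.0 F [ 0.7 -0.3 -0.4] t 35.96
36.9917
```

View pics/w_placed2.png

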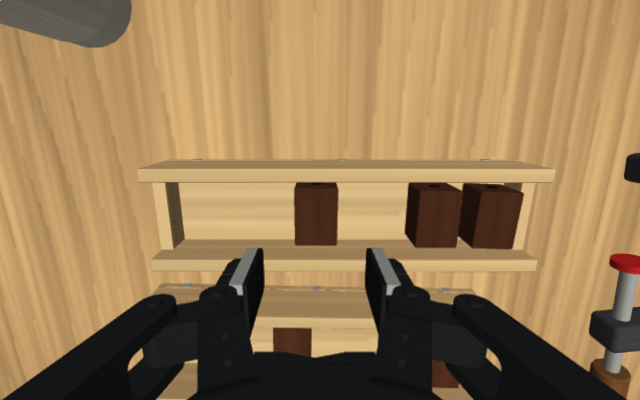

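View pics/top2.png

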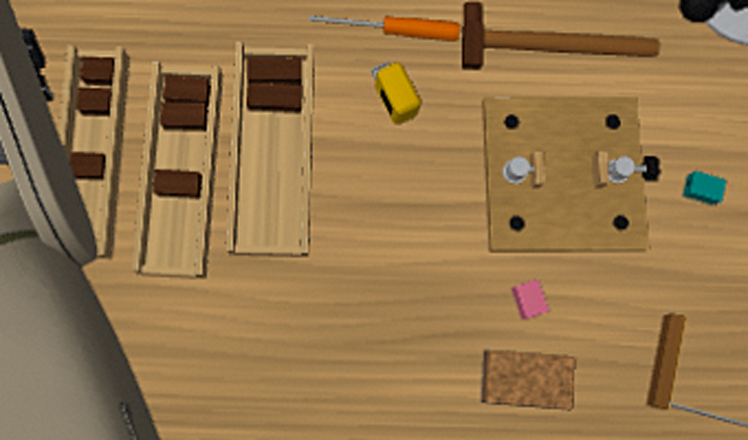

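The short blank lies flat at (316,214) in the wrist view. The top view shows each blank crosswise in its own tray, the jaws empty and the other things where they were.

```bash
python3 -c "
from h import *
print(arm.sign_off())"
```

```text
the job is handed in; nothing more can be done
None
```

I laid the short and medium blanks flat and crosswise in their matching trays, left everything else in place, and handed the job in at about 37 s; no verdict came back.

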